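# Seat the hub cover and index the parts carousel

## Task

The round cover on the carousel's hub is cocked up on its spring catch: first press it down until it snaps under the catch and sits level, before turning anything. Then take hold of the carousel and turn it gently, without spinning it, until the square bin with the bolts is lined up with the pointer on the base, and finish while still gripping the carousel with the fingers so that it stays still there. Leave the other things on the bench alone.

Things in the scene. Friction and masses are not known exactly. Their poses are not given: they have to be found in the camera images.
- base: fixed stand: round dark steel foot, 98 mm radius, a pointer arm at its front edge and a hub column in the middle (86 mm across at the top) that does not turn. Origin on the carousel's axis at bench level, z up; -x points to the pointer, +x to the catch. The hub's top is a shallow round seat: floor 80 mm above the bench, 75 mm across, rim 4 mm high
- pointer (a point): tip of the small steel index pointer that stands on the base's front, outside the turntable, 130 mm from the axis on the base's -x side, 34 mm above the bench; 12 mm wide
- catch_tip (a point): lower inner edge of the hub's spring catch, on the base's +x side, 31.5 mm from the axis, 86.5 mm above the bench. The catch is a 10 mm wide steel tongue with a steep top face up to 98.5 mm height at 36 mm from the axis; it yields outward (2 to 5 N) when the cover is pressed past it and springs back over it. Pressing the cover at its middle takes about 3 to 8 N; then it meets the solid seat
- cover: loose plain steel disc, 72 mm across, 5 mm thick, 60 g; origin at the centre of its underside, z along its axis. At the start its edge at the catch is cocked up (about 0.17 rad), the opposite edge lies in the seat. Home, it is level, its underside 80 mm above the bench, its top at 85 mm, 1 mm above the seat's rim
- carousel: turntable turning freely, endlessly either way, about the base's upright axis (friction 0.012 N m): grey disc, 112 mm radius, top 26 mm above the bench, with four grey bins 44 mm high (one square; three round, 46 mm across, 90, 180 and 270 degrees from it). Origin on the axis at bench level, z up; -x points to the square bin's middle: it is at the pointer when this x axis agrees with the base's
- bin (a point): top outer edge, in the middle, of the only square bin (46 x 50 mm, bolts standing in it), 95 mm from the axis, 70 mm above the bench
- post (a point): point to grip on the round upright steel post of the turntable: post 14 mm across, 90 mm from the axis, 45 degrees from the square bin (clockwise from it seen from above), rising from 36 to 97 mm above the bench; this point is 82 mm above the bench. At least 30 mm free all round it. It may turn between the fingers.
- multimeter: bystander: yellow and black multimeter, 145 x 72 x 47 mm, lying behind the carousel; origin at the centre of its underside
- spanner_13: bystander: steel spanner, 164 x 27 x 8 mm, lying to the left of the carousel; origin at the centre of its underside
- bearing_big: bystander: ball bearing, 47 mm across, 14 mm high, lying left of the carousel; origin at the centre of its underside
- axle_nut: bystander: hexagon nut, 24 x 27 x 13 mm, lying behind the carousel; origin at the centre of its underside

How it is judged:
On the way, in this order (a step that is already met when the one before it is completed fails the run):
1. the cover lies level in its seat under the catch, the carousel not yet turned (angle between cover's own z axis and vertical below 0.04 rad and z of cover in the frame of base below 0.0825 m and distance of bin from where it was at the start of the episode below 0.03 m), for 0.2 s.
2. the square bin is at the pointer, the fingers hold the carousel still (y of bin in the frame of base between -0.009 and 0.009 m and x of bin in the frame of base below 0 m and contact force between the fingers and carousel above 3 N and angular speed of carousel below 0.1 rad/s), for 0.2 s.
At the end, for the whole second after the job is handed in: Held by the fingers (over 3 N on the carousel), the carousel stands still (below 0.1 rad/s) with the middle of the square bin within 9 mm sideways of the pointer's line; the cover lies in its seat (within 2.5 mm of the floor, tilt below 0.04 rad), untouched by the robot (all of step 2 and angle between cover's own z axis and vertical below 0.04 rad and z of cover in the frame of base below 0.0825 m and contact force between each of the arm, the fingers and cover below 0.1 N); the arm keeps its last pose, push and grip.
It fails at once if the carousel is spun (faster than 4 rad/s) (angular speed of carousel above 4 rad/s).
It fails at once if a bystander is shoved more than 30 mm (distance of any of multimeter, spanner_13, bearing_big, axle_nut from where it was at the start of the episode above 0.03 m).
It also fails if it takes over 50 s, if anything falls off the work surface, if the arm or the gripper's body presses on something with over 40 N, if the wrist force passes 120 N, or if a joint passes its speed limit or range.

## Robot

A 6-joint arm with a two-finger parallel gripper is mounted at the origin on a cart in front of the work surface, level with it; the furniture and walls round the work are solid. World frame = base frame: x ahead of the robot, y to its left, z up, the work surface at z = 0. Lengths are in m, angles in rad, forces in N, time in s.
With the tool pointing down it reaches from about 0.3 to 0.75 m from the base axis. Payload 8.5 kg.
Tool frame: the origin (TCP) lies midway between the tips of the shut fingers; the grasp point (between the pads) lies ctrl.tcp_to_grasp behind it (ctrl.tcp_to_grasp is the distance from the TCP to the grasp point, in m); z points along the fingers, y is the line along which they close (so a half turn about z gives the same grasp; the last joint's range is limited). The gripper opens to 85 mm and grips with 20 to 120 N. Pads are 22 mm wide; open, the fingers measure 114 mm over their backs; the gripper's body (76 mm by 85 mm) begins 54 mm behind the grasp point. The pads swing forward as they close: fully open they stand 13 mm farther back than shut.
Start: joints at [0.98, 0.381, 1.297, -0, 1.464, -0.215], TCP at [0.202, 0.512, 0.231] pointing down, gripper open.
Joint ranges: [-3.11, 3.11], [-0.89, 2.33], [0.22, 2.48], [-1.42, 4.56], [0.17, 2.85], [-2.88, 2.88]. Speed limits (rad/s): [2.39, 2.39, 3.14, 3.14, 3.14, 3.14].

## Interface

Orientations are given as a unit quaternion [x, y, z, w].
In Python, from plant import ctrl gives the robot as it stands. The module is installed in compiled form; this text tells all that it offers.
- The arm moves only by the tool step_arm, never from a script. Its argument "moves" is a list of rows, each a list of 5 numbers: the shift along the tool's x, y, z scaled (see below), then the turn about the tool's z scaled (see below), then the closure, from 0 (fully open) to 1 (shut). A call has 1 to 5 rows; each row shifts and turns the commanded pose from where the row before left it, along the tool's axes as they then stand; what a row does not reach is not made up. The controller multiplies each number of a shift by 4 cm and each number of a turn by 0.08 rad. A row lasts 1/10 s, in which the tool goes at most 50 mm and 8.59 degrees, less where a joint would pass 70% of its speed; a pose out of reach is approached as far as the arm can. A call with a number of a shift or a turn outside -1 to 1 is refused whole. A call with a gripper value outside its range is refused whole. The fingers move at their own pace and stop on an object; "grip_force" is the grip in N (left out, the last holds). Time passes only in rows, so rows that do not move let the fingers close. It gives the time, the measured TCP pose, the force, the opening and the grip force at its end, in the units of the state.
- ctrl.get_obs(): the state, without advancing time (a new reading comes with each control period).
- ctrl.snapshot(name): name is "side" or "top"; returns a dict with "image" (400x640x3 uint8, red, green, blue), "vertical_fov" (degrees; the focal length in pixels is half the picture's height over the tangent of half this angle, whatever the lens; pixels are square), "cx", "cy" (the principal point, pixels), "position" and "attitude" of the camera in the world. Camera axes: x right, y down, z forward; pixel columns grow to the right and rows downward; lengths in m; the calibration is good to about 2 mm. A picture is of the moment at which its call begins. There is no depth.
- ctrl.job_done(): hands the job in; it is judged then, once.
The state is a dict: "time_s": time; "qpos": joint angles; "qvel": joint speeds; "joint_torque": joint torques, N m; "ee_pos": TCP position; "orientation": TCP orientation; "wrist_force": force on the tool from outside, world axes, zero at the start; "ft_torque": the same for the moment, N m; "gripper_width": finger opening in m; "grip_force": force on a finger pad.
Only numpy, scipy, OpenCV 4.12 (cv2) and the standard library are available. Lean on these libraries where they do the work, as an engineer would, in place of code of your own. Each camera call takes 0.05 s, during which the arm holds its last target. There are 200 camera calls.

## Working session

There is one attempt and no reset: what is moved stays moved. The work goes in short steps, Python scripts to look and compute and a tool call to move; the robot and the scene stay as the last step left them, time stands still between calls to the robot, and variables do not carry over. Pictures are saved under pics/ and viewed, at most 10 in all, crops included, and the job is handed in when it is done.

Besides the shell and the picture viewer there is one more tool, called by a JSON object that holds its "name" and its "arguments", one argument or row to a line. step_arm: Moves the arm, as the interface text tells. Its arguments: {"type":"object","properties":{"moves":{"type":"array"},"grip_force":{"type":"number"}},"required":["moves"]}

```bash
mkdir -p pics; python3 - <<'E'
from plant import ctrl
import cv2
for n in("side","top"):
    s=ctrl.snapshot(n); cv2.imwrite(f"pics/{n}0.png",s["image"][:,:,::-1])
    print(n,s["vertical_fov"],s["cx"],s["cy"],s["position"],s["attitude"])
o=ctrl.get_obs(); print(o, ctrl.tcp_to_grasp)
E
```

```text
side 52.89942564193812 319.9931662044445 205.04989350661612 [ 0.47283565 -0.2944863   0.56230509] [ 0.88979384 -0.03695519  0.01714006 -0.45454093]
top 56.201855688985205 318.2746186801172 199.4301532624518 [0.36912769 0.38372336 0.89847435] [-0.70023202  0.70586176 -0.07391796  0.07726862]
{'time_s': 0.1, 'qpos': array([ 9.79690921e-01,  3.81164017e-01,  1.29814408e+00, -3.47847598e-05,
        1.46356876e+00, -2.15291308e-01]), 'qvel': array([ 0.00149492,  0.00024565, -0.00021364, -0.00022946,  0.00108376,
       -0.00143918]), 'joint_torque': array([ 3.97637312e-03, -4.49228132e+01, -2.31657475e+01, -2.23545917e-04,
        3.66209388e-03,  2.40273584e-05]), 'ee_pos': array([0.20173271, 0.51140404, 0.23076829]), 'orientation': array([ 1.86801318e-01,  9.82397504e-01, -5.97396927e-04, -2.36031912e-04]), 'wrist_force': array([-0.83482053,  0.15618583, -0.4725261 ]), 'ft_torque': array([-0.04592557,  0.09601355,  0.03635243]), 'grip_force': 0.0, 'gripper_width': 0.08529924946136844} 0.0187
```

View pics/side0.png

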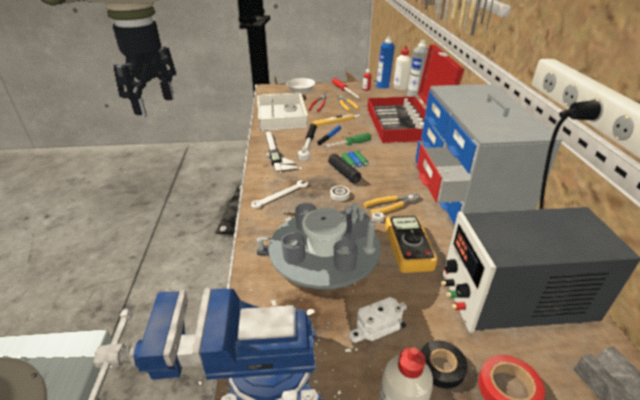

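View pics/top0.png

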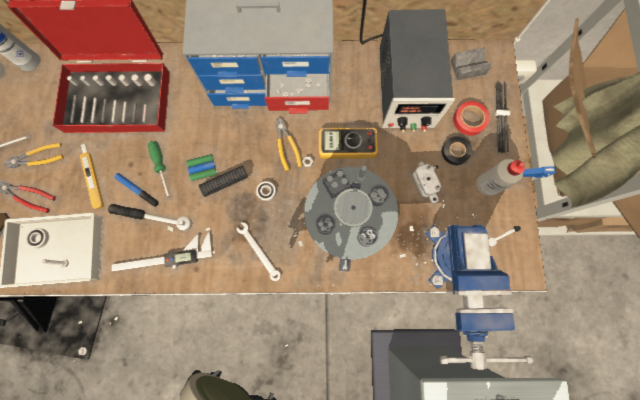

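The top view shows the carousel centred near (351,210), the pointer at about (345,265), the square bin at about (337,180) and the multimeter just behind it. I'll zoom in on both views.

```bash
cat > h.py <<'E'
import numpy as np
from scipy.spatial.transform import Rotation as R
def K(s): return 200/np.tan(np.radians(s["vertical_fov"])/2)
def ray(s,u,v,z):
    d=R.from_quat(s["attitude"]).apply([(u-s["cx"])/K(s),(v-s["cy"])/K(s),1.])
    p=np.array(s["position"]); return p+d*(z-p[2])/d[2]
def proj(s,P):
    c=R.from_quat(s["attitude"]).inv().apply(np.atleast_2d(P)-s["position"])
    return c[:,:2]/c[:,2:]*K(s)+[s["cx"],s["cy"]]
E
python3 - <<'E'
import cv2,numpy as np
a=cv2.imread("pics/top0.png")[150:280,290:410]
b=cv2.imread("pics/side0.png")[190:300,250:390]
a=cv2.resize(a,(400,433),interpolation=cv2.INTER_CUBIC)   # x3.333
b=cv2.resize(b,(400,314),interpolation=cv2.INTER_CUBIC)   # x2.857
c=np.zeros((433,800,3),np.uint8);c[:,:400]=a;c[:314,400:]=b
cv2.imwrite("pics/c0.png",c)
E
python3 - <<'E'
from plant import ctrl
from h import *
s=ctrl.snapshot("top")
for n,u,v,z in [("centre",353,208,.085),("disc L",305,212,.026),("disc R",398,213,.026),("disc bot",350,260,.026),("pointer",345,261,.034),("post?",374,180,.09)]: print(n,ray(s,u,v,z).round(3))
E
```

```text
centre [0.526 0.31  0.085]
disc L [0.529 0.419 0.026]
disc R [0.525 0.199 0.026]
disc bot [0.416 0.315 0.026]
pointer [0.413 0.327 0.034]
post? [0.588 0.262 0.09 ]
```

View pics/c0.png

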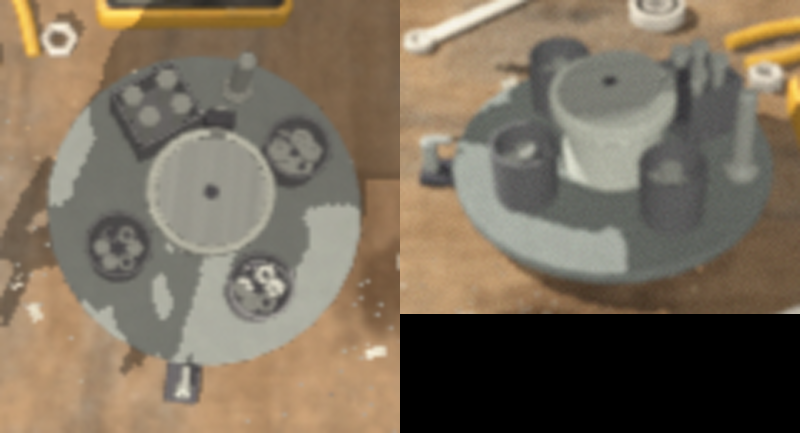

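The post top is at crop (247,62), the catch is at (218,118), the pointer is at (184,375), and the square bin's middle is at about (155,108).

```bash
python3 - <<'E'
from plant import ctrl
from h import *
s=ctrl.snapshot("top")
P={n:ray(s,290+a/3.3333,150+b/3.3333,z) for n,a,b,z in [("discc",204,210,.026),("cover",211,192,.088),("pointer",184,367,.034),("post",247,60,.097),("catch",218,118,.095),("bin",155,108,.068),("rA",118,248,.068),("rB",259,286,.068),("rC",294,150,.068)]}
c=P["discc"]
c=(P["discc"]+P["cover"])/2
for n,p in P.items():
    d=p-c; print(n,p.round(4),"r",np.hypot(*d[:2]).round(4),"ang",np.degrees(np.arctan2(d[1],d[0])).round(1))
s2=ctrl.snapshot("side")
print("side hub c",ray(s2,250+610/2.857-140,190+82/2.857,.088),"post",ray(s2,250+(748-400)/2.857,190+92/2.857,.097))
E
```

```text
discc [0.5255 0.3096 0.026 ] r 0.0005 ang -160.4
cover [0.5264 0.3099 0.088 ] r 0.0005 ang 19.6
pointer [0.4151 0.3268 0.034 ] r 0.1121 ang 171.3
post [0.6143 0.2842 0.097 ] r 0.092 ang -16.1
catch [0.575  0.3045 0.095 ] r 0.0494 ang -6.1
bin [0.5894 0.345  0.068 ] r 0.0726 ang 29.0
rA [0.4925 0.3715 0.068 ] r 0.0702 ang 118.4
rB [0.4662 0.2779 0.068 ] r 0.0677 ang -151.9
rC [0.5589 0.2507 0.068 ] r 0.0676 ang -60.8
side hub c [0.52779372 0.31378543 0.088     ] post [0.61546972 0.28398075 0.097     ]
```

Base x points to about -8° and the centre is at (0.526, 0.310). The post is at -16° and the bin is at 29°, so the bin needs about +143° counterclockwise. First I'll shut the fingers and go above the cover.

{"name": "step_arm", "arguments": {
  "moves": [
    [-0.94,-0.17,0,0,1],
    [-0.94,-0.17,0,0,1],
    [-0.94,-0.17,0,0,1],
    [-0.94,-0.17,0,0,1],
    [-0.94,-0.17,0,0,1]
  ],
  "grip_force": 30
}}

```text
time_s: 0.75
ee_pos: [0.3654, 0.41, 0.2313]
orientation: [0.187, 0.982, -0.0, -0.0]
wrist_force: [-0.2, 0.7, -0.7]
gripper_width: 0.0121
grip_force: 0.0
```

{"name": "step_arm", "arguments": {
  "moves": [
    [-0.94,-0.17,0,0,1],
    [-0.94,-0.17,0,0,1],
    [-0.94,-0.17,0,0,1],
    [-0.94,-0.17,0,0,1],
    [-0.94,-0.17,0,0,1]
  ]
}}

```text
time_s: 1.25
ee_pos: [0.5278, 0.3093, 0.2312]
orientation: [0.187, 0.982, -0.0, -0.0]
wrist_force: [0.3, -0.3, -0.2]
gripper_width: -0.0002
grip_force: 0.0
```

{"name": "step_arm", "arguments": {
  "moves": [
    [0,0,0.7,0,1],
    [0,0,0.7,0,1],
    [0,0,0.7,0,1],
    [0,0,0.4,0,1],
    [0,0,0,0,1]
  ]
}}

```text
time_s: 1.75
ee_pos: [0.5256, 0.3099, 0.1289]
orientation: [0.187, 0.982, -0.001, -0.002]
wrist_force: [-0.7, 0.2, -0.2]
gripper_width: 0.0
grip_force: 0.0
```

{"name": "step_arm", "arguments": {
  "moves": [
    [-0.1,0,0.3,0,1],
    [0,0,0.3,0,1],
    [0,0,0.2,0,1],
    [0,0,0.1,0,1],
    [0,0,0.1,0,1]
  ]
}}

```text
time_s: 2.25
ee_pos: [0.5306, 0.309, 0.0914]
orientation: [0.187, 0.982, 0.0, 0.0]
wrist_force: [-0.6, 0.0, 4.8]
gripper_width: 0.0003
grip_force: 2.7
```

{"name": "step_arm", "arguments": {
  "moves": [
    [0,0,0.06,0,1],
    [0,0,0.06,0,1],
    [0,0,0,0,1]
  ]
}}

```text
time_s: 2.55
ee_pos: [0.5304, 0.3089, 0.0865]
orientation: [0.187, 0.982, 0.0, 0.0]
wrist_force: [-1.0, 0.5, -0.2]
gripper_width: 0.0001
grip_force: 0.0
```

{"name": "step_arm", "arguments": {
  "moves": [
    [0,0,0.05,0,1],
    [0,0,0.04,0,1],
    [0,0,0.02,0,1],
    [0,0,0,0,1]
  ]
}}

```text
time_s: 2.95
ee_pos: [0.5305, 0.309, 0.085]
orientation: [0.187, 0.982, 0.0, 0.001]
wrist_force: [-7.4, -2.6, 22.1]
gripper_width: -0.0
grip_force: 10.9
```

The force climbs to 22 N at z = 85 mm, so the cover is on the solid seat. I'll lift off, partly open the fingers and check.

{"name": "step_arm", "arguments": {
  "moves": [
    [0,0,-0.6,0,0.65],
    [0,0,-0.9,0,0.65],
    [0.9,0,-0.6,0,0.65],
    [0.9,0,-0.3,0,0.65],
    [0.9,0,0,0,0.65]
  ]
}}

```text
time_s: 3.45
ee_pos: [0.4293, 0.3491, 0.1799]
orientation: [0.187, 0.982, 0.001, 0.001]
wrist_force: [-0.3, 0.3, 0.3]
gripper_width: 0.03
grip_force: 0.0
```

```bash
python3 - <<'E'
from plant import ctrl
import cv2,numpy as np
a=ctrl.snapshot("top")["image"][150:280,290:410,::-1]
b=ctrl.snapshot("side")["image"][190:300,250:390,::-1]
a=cv2.resize(a,(400,433),interpolation=cv2.INTER_CUBIC)
b=cv2.resize(b,(400,314),interpolation=cv2.INTER_CUBIC)
c=np.zeros((433,800,3),np.uint8);c[:,:400]=a;c[:314,400:]=b
cv2.imwrite("pics/c1.png",c)
o=ctrl.get_obs();print(o["ee_pos"],o["gripper_width"],o["qpos"])
E
```

```text
[0.42641371 0.34977816 0.17874428] 0.02986714368758917 [ 4.71956245e-01  4.26809453e-01  1.38189914e+00  7.20600754e-04
  1.33353995e+00 -7.26625600e-01]
```

View pics/c1.png

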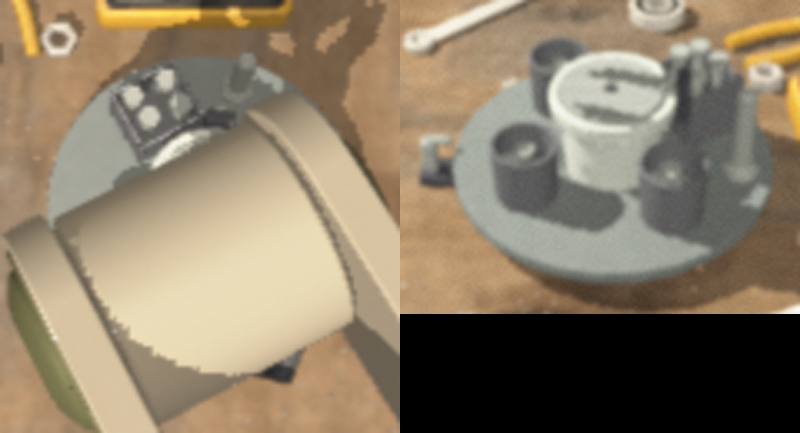

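The cover is level and the carousel hasn't moved (the post is still at crop (247,62)). Next is the post at (0.6135, 0.2845).

{"name": "step_arm", "arguments": {
  "moves": [
    [-0.99,0.04,0,0,0.65],
    [-0.99,0.04,0,0,0.65],
    [-0.99,0.04,0,0,0.65],
    [-0.99,0.04,0,0,0.65],
    [-0.99,0.04,0,0,0.65]
  ]
}}

```text
time_s: 4.05
ee_pos: [0.6189, 0.282, 0.1776]
orientation: [0.187, 0.982, -0.0, -0.0]
wrist_force: [-0.6, 0.5, 0.3]
gripper_width: 0.0297
grip_force: 0.0
```

{"name": "step_arm", "arguments": {
  "moves": [
    [0,0,0.8,0,0.65],
    [0,0,0.6,0,0.65],
    [0,0,0,0,0.65]
  ]
}}

```text
time_s: 4.35
ee_pos: [0.616, 0.2821, 0.1178]
orientation: [0.187, 0.982, -0.002, -0.003]
wrist_force: [-0.5, 0.4, 0.8]
gripper_width: 0.0299
grip_force: 0.0
```

```bash
python3 - <<'E'
from plant import ctrl
import cv2
b=ctrl.snapshot("side")["image"][170:290,290:410,::-1]
cv2.imwrite("pics/c2.png",cv2.resize(b,(600,600),interpolation=cv2.INTER_CUBIC))
o=ctrl.get_obs();print(o["ee_pos"],o["gripper_width"],o["wrist_force"])
E
```

```text
[0.61682958 0.2826691  0.12054276] 0.029762506302943848 [0.76073787 0.49227278 0.56862343]
```

View pics/c2.png

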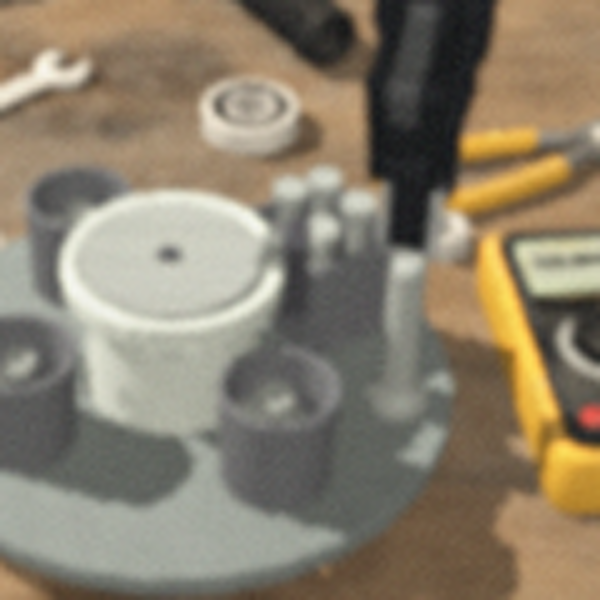

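The post top is at crop (407,255), directly below the fingers at (410,247). The cover is level. I'll go down and grip.

{"name": "step_arm", "arguments": {
  "moves": [
    [0.07,0,0.3,0,0.65],
    [0,0,0.35,0,0.65],
    [0,0,0.35,0,0.65],
    [0,0,0.35,0,0.65],
    [0,0,0,0,0.65]
  ]
}}

```text
time_s: 4.9
ee_pos: [0.6134, 0.284, 0.0655]
orientation: [0.187, 0.982, -0.001, -0.002]
wrist_force: [0.5, -0.2, -0.8]
gripper_width: 0.0299
grip_force: 0.0
```

{"name": "step_arm", "arguments": {
  "moves": [
    [0,0,0,0,0.8],
    [0,0,0,0,1],
    [0,0,0,0,1],
    [0,0,0,0,1],
    [0,0,0,0,1]
  ],
  "grip_force": 25
}}

```text
time_s: 5.4
ee_pos: [0.6146, 0.2843, 0.0684]
orientation: [0.187, 0.982, 0.0, 0.0]
wrist_force: [0.2, -0.4, -2.0]
gripper_width: 0.0128
grip_force: 25.1
```

The post is held (13 mm opening, 25 N). I'll compute the arc with the tool orientation kept fixed.

```bash
python3 - <<'E'
from h import *
q=R.from_quat([.187,.982,0,0])
inc=[3,5]+[6]*20+[4,3]
a=-16.2+np.r_[0,np.cumsum(inc)]
p=.0903*np.c_[np.cos(np.radians(a)),np.sin(np.radians(a)),0*a]
u=q.inv().apply(np.diff(p,axis=0))/.04
print(a[-1]);
for i in range(0,len(u),5): print([[round(x,2),round(y,2),0,0,1] for x,y,_ in u[i:i+5]])
E
```

```text
118.8
[[np.float64(0.01), np.float64(0.12), 0, 0, 1], [np.float64(0.04), np.float64(0.19), 0, 0, 1], [np.float64(0.07), np.float64(0.23), 0, 0, 1], [np.float64(0.09), np.float64(0.22), 0, 0, 1], [np.float64(0.11), np.float64(0.21), 0, 0, 1]]
[[np.float64(0.13), np.float64(0.2), 0, 0, 1], [np.float64(0.15), np.float64(0.18), 0, 0, 1], [np.float64(0.17), np.float64(0.16), 0, 0, 1], [np.float64(0.19), np.float64(0.14), 0, 0, 1], [np.float64(0.2), np.float64(0.12), 0, 0, 1]]
[[np.float64(0.21), np.float64(0.1), 0, 0, 1], [np.float64(0.22), np.float64(0.08), 0, 0, 1], [np.float64(0.23), np.float64(0.06), 0, 0, 1], [np.float64(0.23), np.float64(0.03), 0, 0, 1], [np.float64(0.24), np.float64(0.01), 0, 0, 1]]
[[np.float64(0.24), np.float64(-0.02), 0, 0, 1], [np.float64(0.23), np.float64(-0.04), 0, 0, 1], [np.float64(0.23), np.float64(-0.07), 0, 0, 1], [np.float64(0.22), np.float64(-0.09), 0, 0, 1], [np.float64(0.21), np.float64(-0.11), 0, 0, 1]]
[[np.float64(0.2), np.float64(-0.13), 0, 0, 1], [np.float64(0.18), np.float64(-0.15), 0, 0, 1], [np.float64(0.11), np.float64(-0.11), 0, 0, 1], [np.float64(0.08), np.float64(-0.09), 0, 0, 1]]
```

{"name": "step_arm", "arguments": {
  "moves": [
    [0.01,0.12,0,0,1],
    [0.04,0.19,0,0,1],
    [0.07,0.23,0,0,1],
    [0.09,0.22,0,0,1],
    [0.11,0.21,0,0,1]
  ]
}}

```text
time_s: 5.9
ee_pos: [0.6168, 0.3262, 0.0684]
orientation: [0.187, 0.982, 0.0, 0.0]
wrist_force: [0.9, -3.6, 0.4]
gripper_width: 0.0131
grip_force: 26.4
```

{"name": "step_arm", "arguments": {
  "moves": [
    [0.13,0.2,0,0,1],
    [0.15,0.18,0,0,1],
    [0.17,0.16,0,0,1],
    [0.19,0.14,0,0,1],
    [0.2,0.12,0,0,1]
  ]
}}

```text
time_s: 6.4
ee_pos: [0.5972, 0.3682, 0.0683]
orientation: [0.187, 0.982, 0.001, 0.001]
wrist_force: [2.8, -1.9, 1.8]
gripper_width: 0.0132
grip_force: 26.8
```

{"name": "step_arm", "arguments": {
  "moves": [
    [0.21,0.1,0,0,1],
    [0.22,0.08,0,0,1],
    [0.23,0.06,0,0,1],
    [0.23,0.03,0,0,1],
    [0.24,0.01,0,0,1]
  ]
}}

```text
time_s: 6.9
ee_pos: [0.5594, 0.3966, 0.0684]
orientation: [0.187, 0.982, 0.002, 0.001]
wrist_force: [5.5, 9.8, -2.0]
gripper_width: 0.0129
grip_force: 25.5
```

{"name": "step_arm", "arguments": {
  "moves": [
    [0.24,-0.02,0,0,1],
    [0.23,-0.04,0,0,1],
    [0.23,-0.07,0,0,1],
    [0.22,-0.09,0,0,1],
    [0.21,-0.11,0,0,1]
  ]
}}

```text
time_s: 7.4
ee_pos: [0.5108, 0.4048, 0.0684]
orientation: [0.186, 0.983, 0.006, -0.0]
wrist_force: [-1.0, 31.0, -4.4]
gripper_width: 0.0134
grip_force: 24.8
```

{"name": "step_arm", "arguments": {
  "moves": [
    [0.2,-0.13,0,0,1],
    [0.18,-0.15,0,0,1],
    [0.11,-0.11,0,0,1],
    [0.08,-0.09,0,0,1],
    [0,0,0,0,1]
  ]
}}

```text
time_s: 7.9
ee_pos: [0.4785, 0.3967, 0.0685]
orientation: [0.185, 0.983, 0.006, -0.004]
wrist_force: [-16.9, 38.6, 0.9]
gripper_width: 0.0124
grip_force: 27.6
```

```bash
python3 - <<'E'
from plant import ctrl
import cv2,numpy as np
a=ctrl.snapshot("top")["image"][150:280,290:410,::-1]
b=ctrl.snapshot("side")["image"][190:300,250:390,::-1]
a=cv2.resize(a,(400,433),interpolation=cv2.INTER_CUBIC)
b=cv2.resize(b,(400,314),interpolation=cv2.INTER_CUBIC)
c=np.zeros((433,800,3),np.uint8);c[:,:400]=a;c[:314,400:]=b
cv2.imwrite("pics/c3.png",c)
o=ctrl.get_obs();print(o["ee_pos"],o["gripper_width"],o["wrist_force"])
E
```

```text
[0.47886069 0.39687602 0.06843558] 0.012235939503511472 [-15.85959186  38.07174127   1.45172778]
```

View pics/c3.png

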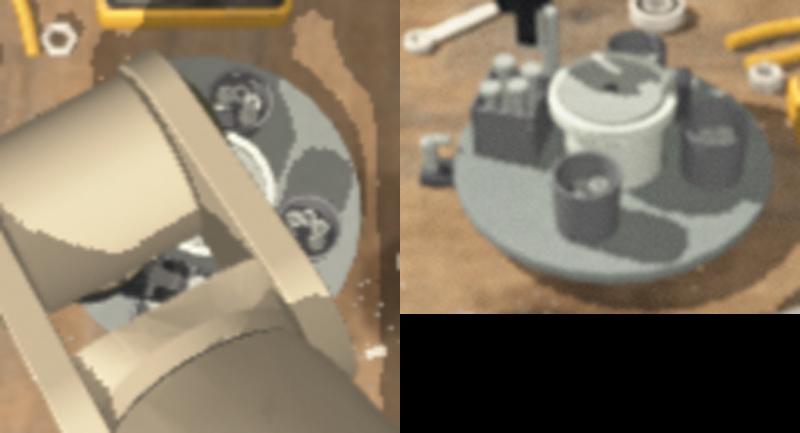

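The bin is near the pointer side but not there yet, and the wrist shows about 40 N sideways. I'll compare where the post really is with the TCP.

```bash
python3 - <<'E'
from plant import ctrl
from h import *
from scipy.optimize import least_squares
P=np.array([(.6146,.2843),(.6168,.3262),(.5972,.3682),(.5594,.3966),(.5108,.4048),(.4788,.3968)])
f=least_squares(lambda v:np.hypot(*(P-v[:2]).T)-v[2],[.526,.31,.09]);print(f.x.round(4),f.fun.round(4))
s=ctrl.snapshot("top");s2=ctrl.snapshot("side")
c=np.array([.526,.3098])
def pr(n,p): d=p[:2]-c;print(n,p.round(4),np.hypot(*d).round(4),np.degrees(np.arctan2(d[1],d[0])).round(1))
for a,b in[(240,103),(309,228)]: pr("rb",ray(s,290+a/3.3333,150+b/3.3333,.068))
S=lambda a,b,z:ray(s2,250+(a-400)/2.857,190+b/2.857,z)
pr("post",S(548,10,.097)); pr("disc",S(614,170,.026)); pr("ptr",S(437,140,.034)); pr("rbin",S(587,170,.07)); pr("rbin2",S(712,122,.07)); pr("cover",S(612,85,.085))
o=ctrl.get_obs(); t=proj(s2,[o["ee_pos"],o["ee_pos"]+[0,0,.03]]); print("tcp px in crop",(t-[250,190])*2.857+[400,0], o["orientation"],o["qpos"],o["ft_torque"])
E
```

```text
[0.52   0.3076 0.0979] [-0.0005  0.0007  0.0002 -0.0006 -0.0002  0.0004]
rb [0.5924 0.2865 0.068 ] 0.0704 -19.4
rb [0.505  0.2429 0.068 ] 0.0701 -107.4
post [0.4897 0.3902 0.097 ] 0.0882 114.3
disc [0.529  0.2944 0.026 ] 0.0157 -79.1
ptr [0.407  0.3272 0.034 ] 0.1203 171.7
rbin [0.5073 0.2475 0.07  ] 0.065 -106.7
rbin2 [0.5938 0.2877 0.07  ] 0.0713 -18.0
cover [0.5292 0.3142 0.085 ] 0.0055 54.3
tcp px in crop [[534.10298726  37.55589907]
 [532.58026891   3.83527317]] [ 0.185242    0.98266578  0.00601951 -0.00413923] [ 0.49585124  0.65284735  1.31565369  0.01580476  1.17197159 -0.70842829] [6.02330472 2.7118117  0.51184793]
```

```bash
python3 - <<'E'
from plant import ctrl
import cv2
b=ctrl.snapshot("side")["image"][135:255,240:360,::-1]
cv2.imwrite("pics/c4.png",cv2.resize(b,(600,600),interpolation=cv2.INTER_CUBIC))
E
```

```text
(no output)
```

View pics/c4.png

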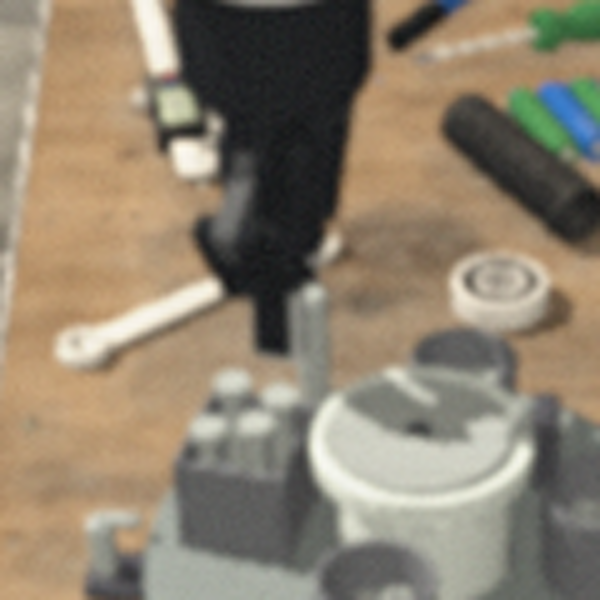

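The post (312,330) has rolled to the pads' edge, and the fingers are at (275,320). I'll relax the strain, open, recentre and grip again.

{"name": "step_arm", "arguments": {
  "moves": [
    [0.1,0.07,0,0,1],
    [0.1,0.07,0,0,1],
    [0,0,0,0,1]
  ]
}}

```text
time_s: 8.45
ee_pos: [0.4782, 0.3973, 0.0682]
orientation: [0.187, 0.982, -0.0, 0.0]
wrist_force: [0.8, -1.3, 2.8]
gripper_width: 0.0121
grip_force: 24.3
```

{"name": "step_arm", "arguments": {
  "moves": [
    [0,0,0,0,0.65],
    [0,0,0,0,0.65],
    [0,0,0,0,0.65],
    [0,0,0,0,0.65]
  ]
}}

```text
time_s: 8.85
ee_pos: [0.4786, 0.3971, 0.068]
orientation: [0.187, 0.982, -0.0, -0.0]
wrist_force: [0.6, 1.1, -0.3]
gripper_width: 0.0298
grip_force: 0.0
```

```bash
python3 - <<'E'
from plant import ctrl
import cv2
from h import *
s=ctrl.snapshot("side")
b=s["image"][135:255,240:360,::-1]
cv2.imwrite("pics/c5.png",cv2.resize(b,(600,600),interpolation=cv2.INTER_CUBIC))
o=ctrl.get_obs(); q=R.from_quat(o["orientation"])
print(o["ee_pos"],o["orientation"],o["wrist_force"],o["gripper_width"])
for z in(.097,.085): print("tool axis px",(proj(s,[o["ee_pos"][0],o["ee_pos"][1],z])-[240,135])*5)
for r in(.0,): 
  for a in(115,117,119): 
    print(a,(proj(s,[.526+.09*np.cos(np.radians(a)),.3098+.09*np.sin(np.radians(a)),.097])-[240,135])*5)
E
```

```text
[0.47865655 0.39710604 0.06798284] [ 1.86875166e-01  9.82383638e-01 -8.97312618e-05 -2.28250050e-04] [0.08853274 0.56383823 0.25919529] 0.030116323204469553
tool axis px [[281.49369629 284.39693511]]
tool axis px [[282.57628331 308.24926196]]
115 [[304.58029158 291.08101687]]
117 [[297.85813541 293.28957396]]
119 [[291.24517136 295.63297699]]
```

View pics/c5.png

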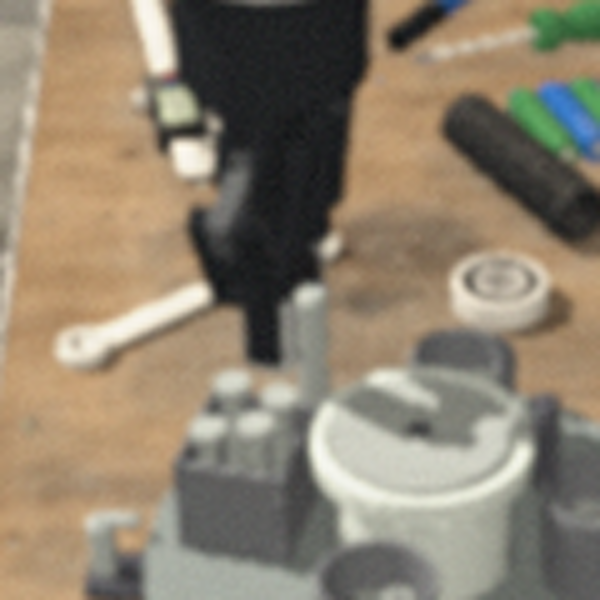

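The post top is at (312,290) and the tool axis projects to (281,284), so I'll move about 11 mm along tool -x and grip again.

{"name": "step_arm", "arguments": {
  "moves": [
    [-0.15,-0.04,0,0,0.65],
    [-0.14,-0.03,0,0,0.65],
    [0,0,0,0,0.8],
    [0,0,0,0,1],
    [0,0,0,0,1]
  ]
}}

```text
time_s: 9.4
ee_pos: [0.4889, 0.39, 0.0682]
orientation: [0.187, 0.982, -0.0, 0.0]
wrist_force: [1.7, -2.9, 0.7]
gripper_width: 0.0132
grip_force: 24.5
```

{"name": "step_arm", "arguments": {
  "moves": [
    [0,0,0,0,1],
    [0,0,0,0,1]
  ]
}}

```text
time_s: 9.6
ee_pos: [0.4888, 0.39, 0.0682]
orientation: [0.187, 0.982, -0.0, 0.0]
wrist_force: [2.5, -4.0, 2.2]
gripper_width: 0.0132
grip_force: 24.5
```

```bash
python3 - <<'E'
from plant import ctrl
import cv2
from h import *
o=ctrl.get_obs();print(o["ee_pos"],o["gripper_width"],o["wrist_force"],o["grip_force"])
s=ctrl.snapshot("side");t=ctrl.snapshot("top")
import pickle;pickle.dump((s,t),open("st.pkl","wb"))
b=cv2.resize(s["image"][175:275,250:350,::-1],(400,400),interpolation=cv2.INTER_CUBIC)
a=cv2.resize(t["image"][165:265,310:410,::-1],(400,400),interpolation=cv2.INTER_CUBIC)
cv2.imwrite("pics/c6.png",np.hstack([a,b]))
E
```

```text
[0.4888362  0.38998745 0.06822827] 0.013153621008961109 [ 2.52911371 -4.01568968  2.20434665] 24.49874210271446
```

View pics/c6.png

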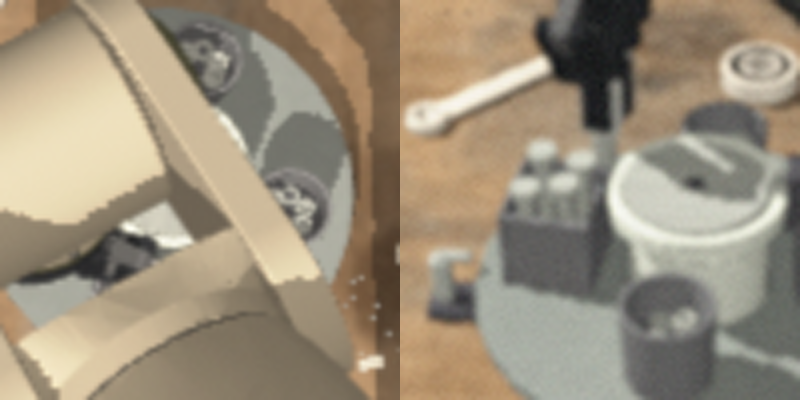

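```bash
python3 - <<'E'
import pickle
from h import *
s,t=pickle.load(open("st.pkl","rb"))
c=np.array([.526,.3098])
def pr(n,p): d=p[:2]-c;print(n,p.round(4),np.hypot(*d).round(4),np.degrees(np.arctan2(d[1],d[0])).round(1))
pr("b3",ray(t,310+210/4,165+62/4,.068)); pr("b2",ray(t,310+293/4,165+205/4,.068))
pr("side b2",ray(s,250+(668-400)/4,175+310/4,.07))
pr("ptr top",ray(t,290+184/3.333,150+388/3.333,.034)); pr("ptr side tip",ray(s,250+(436-400)/4,175+257/4,.034)); pr("ptr side2",ray(s,250+(466-400)/4,175+254/4,.034))
pr("hole",ray(s,250+(696-400)/4,175+182/4,.085))
# square bin top rim corners in side view
for n,a,b in[("left",501,198),("front R",602,230),("back R",607,165)]: pr(n,ray(s,250+(a-400)/4,175+b/4,.07))
E
```

```text
b3 [0.5934 0.2853 0.068 ] 0.0717 -20.0
b2 [0.5099 0.2414 0.068 ] 0.0702 -103.2
side b2 [0.5095 0.2393 0.07  ] 0.0724 -103.2
ptr top [0.4009 0.3271 0.034 ] 0.1263 172.1
ptr side tip [0.3991 0.3271 0.034 ] 0.1281 172.2
ptr side2 [0.414  0.3282 0.034 ] 0.1135 170.7
hole [0.5286 0.3119 0.085 ] 0.0034 39.6
left [0.434  0.3265 0.07  ] 0.0935 169.7
front R [0.4823 0.2979 0.07  ] 0.0453 -164.7
back R [0.487  0.3486 0.07  ] 0.055 135.2
```

With centre (0.526, 0.311), the pointer is at about 172.5° and the bin is at about 161.5°. I'll move about 10° more, this time turning the tool with the post so it doesn't roll.

{"name": "step_arm", "arguments": {
  "moves": [
    [0.065,-0.072,0,-0.55,1],
    [0.065,-0.072,0,-0.55,1],
    [0.065,-0.072,0,-0.55,1],
    [0.065,-0.072,0,-0.55,1],
    [0,0,0,0,1]
  ]
}}

```text
time_s: 10.2
ee_pos: [0.4757, 0.3816, 0.0682]
orientation: [0.099, 0.995, -0.001, 0.001]
wrist_force: [5.2, -5.7, 0.2]
gripper_width: 0.013
grip_force: 24.5
```

```bash
python3 - <<'E'
from plant import ctrl
import cv2,pickle
from h import *
o=ctrl.get_obs();print(o["ee_pos"],o["gripper_width"],o["wrist_force"],o["grip_force"])
s=ctrl.snapshot("side");t=ctrl.snapshot("top")
pickle.dump((s,t),open("st.pkl","wb"))
b=cv2.resize(s["image"][175:275,250:350,::-1],(500,500),interpolation=cv2.INTER_CUBIC)
# overlay: predicted square-bin rim when at the pointer (green), base centre (.526,.311), bearing 172.5
phi=np.radians(172.5);e=np.array([np.cos(phi),np.sin(phi),0]);f=np.array([-e[1],e[0],0])
q=np.array([.526,.311,.07])+np.array([r*e+w*f for r,w in[(.095,-.025),(.095,.025),(.049,.025),(.049,-.025)]])
cv2.polylines(b,[np.int32((proj(s,q)-[250,175]+.5)*5)],True,(0,255,0),1)
a=cv2.resize(t["image"][165:280,310:410,::-1],(300,345),interpolation=cv2.INTER_CUBIC)
c=np.zeros((500,800,3),np.uint8);c[:345,:300]=a;c[:,300:]=b
cv2.imwrite("pics/c7.png",c)
E
```

```text
[0.47568454 0.38161497 0.06823634] 0.013008020316452725 [ 5.20885119 -5.68159151  0.16363555] 24.517094075563364
```

View pics/c7.png

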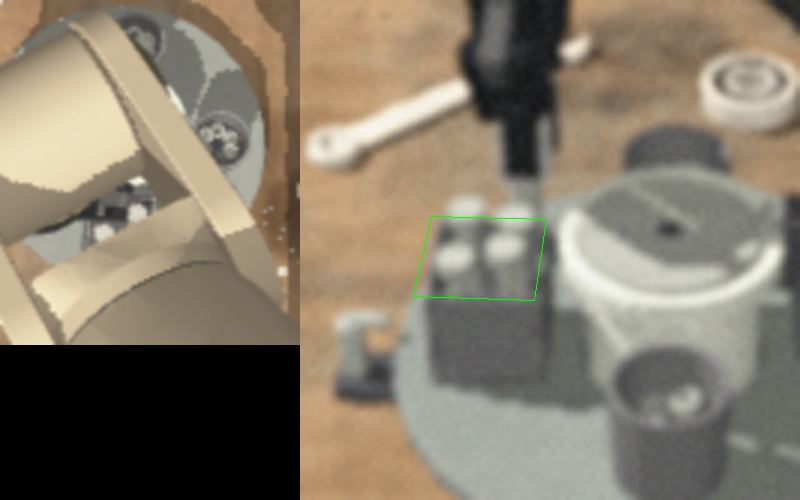

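The bin's front rim runs (427,297)–(548,303), parallel to the predicted edge and about 1 mm off sideways. I'll do a numeric cross-check from the neighbouring bins.

```bash
python3 - <<'E'
import pickle
from h import *
s,t=pickle.load(open("st.pkl","rb"))
S=lambda a,b,z:ray(s,250+(a-300)/5,175+b/5,z)
b2t=ray(t,310+222/3,165+138/3,.068);b2=S(668,385,.07)
p=S(345,325,.034); l=S(429,297,.07); r=S(548,303,.07)
m=(l+r)/2; d=l-r; print("b2",b2t.round(4),b2.round(4),"ptr",p.round(4),"front edge",l.round(4),r.round(4),np.degrees(np.arctan2(d[1],d[0])).round(1))
for c in((.526,.311),(.5275,.3115)):
  g=lambda q:np.degrees(np.arctan2(q[1]-c[1],q[0]-c[0])).round(1)
  print(c,"bin by b2",g(b2t)+270,g(b2)+270,"ptr",g(p),"tcp+45",g(np.array([.4757,.3816]))+45)
  k=np.radians(172.5);f=np.array([-np.sin(k),np.cos(k)]); print("front edge sideways",[(q[:2]-c)@f for q in(l,r)])
E
```

```text
b2 [0.5219 0.2392 0.068 ] [0.5214 0.2396 0.07  ] ptr [0.3992 0.3248 0.034 ] front edge [0.4353 0.2962 0.07  ] [0.4802 0.2889 0.07  ] 170.7
(0.526, 0.311) bin by b2 176.7 176.3 ptr 173.8 tcp+45 170.5
front edge sideways [np.float64(0.02648422316386169), np.float64(0.02792080242856925)]
(0.5275, 0.3115) bin by b2 175.6 175.2 ptr 174.1 tcp+45 171.5
front edge sideways [np.float64(0.027175734882878666), np.float64(0.028612314147586228)]
```

All estimates put the bin within about 3 mm of the pointer's line (the limit is 9 mm). I'll hold briefly, then hand in.

{"name": "step_arm", "arguments": {
  "moves": [
    [0,0,0,0,1],
    [0,0,0,0,1],
    [0,0,0,0,1],
    [0,0,0,0,1]
  ]
}}

```text
time_s: 10.7
ee_pos: [0.4759, 0.3819, 0.0682]
orientation: [0.1, 0.995, -0.0, 0.001]
wrist_force: [5.4, -6.2, 1.3]
gripper_width: 0.013
grip_force: 24.6
```

```bash
python3 -c "
from plant import ctrl
print(ctrl.job_done())"
```

```text
the job is handed in; nothing more can be done
None
```

I pressed the cover level under its catch, turned the carousel until the square bin was within about 3 mm of the pointer's line by camera estimate, and handed in with the fingers still holding the post at about 25 N; no verdict came back.

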